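Hold the gate receiver's battery cover down against its cells while the nuts are put on

ROBOT

A 7-joint arm with a two-finger parallel gripper is mounted at the origin on the work surface. World frame = base frame: x ahead of the robot, y to its left, z up, the work surface at z = 0. Lengths are in m, angles in rad, forces in N, time in s.
With the tool pointing down it reaches from about 0.4 to 0.875 m from the base axis. Payload 19.3 kg.
Tool frame: the origin (TCP) lies midway between the tips of the shut fingers; the grasp point (between the pads) lies 19 mm behind it; z points along the fingers, y is the line along which they close (so a half turn about z gives the same grasp; the last joint's range is limited). The gripper opens to 85 mm and grips with 20 to 120 N. Pads are 22 mm wide; open, the fingers measure 114 mm over their backs; the gripper's body (76 mm by 85 mm) begins 54 mm behind the grasp point. The pads swing forward as they close: fully open they stand 13 mm farther back than shut.
Start: joints at [-1.237, 0.521, -0.036, 1.599, 0.021, 1.021, -0.113], TCP at [0.246, 0.575, 0.231] pointing down, gripper open.
Joint ranges: [-2.91, 2.91], [-0.3, 2.13], [-1.5, 1.42], [0.17, 2.43], [-1.26, 4.41], [0.16, 1.93], [-2.52, 2.52]. Speed limits (rad/s): [1.89, 1.89, 2.39, 2.39, 3.01, 3.01, 3.01].

INTERFACE

Orientations are given as a rotation vector (axis times angle).
In Python, from workcell import manip gives the robot as it stands.
- The arm moves only by the tool drive_tool, never from a script. Its arguments are lists of equal length, an entry for each row: "gripper": the opening, from 0 (shut) to 1 (fully open); "dp": the shift along the tool's x, y, z in m, a list of three; "delta_rot": the turn, a rotation vector about the tool's x, y, z in rad, a list of three. In form: {"gripper": [gripper, ...], "dp": [[x, y, z], ...], "delta_rot": [[rx, ry, rz], ...]}. A call has exactly 8 rows; each row shifts and turns the commanded pose from where the row before left it, along the tool's axes as they then stand; what a row does not reach is not made up. A row lasts 1/12 s, in which the tool goes at most 41.7 mm and 7.16 degrees, less where a joint would pass 70% of its speed; a pose out of reach is approached as far as the arm can. A call with a gripper value outside its range is refused whole. The fingers move at their own pace and stop on an object; "newtons" is the grip in N (left out, the last holds). Time passes only in rows, so rows that do not move let the fingers close, or fill a call up. It gives the time, the measured TCP pose, the force, the opening and the grip force at its end, in the units of the state.
- manip.sense(): the state, without advancing time (a new reading comes with each control period).
- manip.get_image(name): name is "scene" or "top"; returns the picture (384x512x3 uint8, blue, green, red); there is no depth.
- manip.camera_model(name): a dict with "intrinsics" (3x3 intrinsics, pixels), "rvec" (rotation vector, rad) and "tvec" (3), from world to camera coordinates, as OpenCV has them. Camera axes: x right, y down, z forward; pixel columns grow to the right and rows downward; lengths in m; the calibration is good to about 2 mm. A picture is of the moment at which its call begins. camera_model takes no time and is no camera call.
- manip.close_job(): hands the job in; it is judged then, once.
The state is a dict: "time": time; "q": joint angles; "qvel": joint speeds; "effort": joint torques, N m; "eef_pos": TCP position; "orientation": TCP orientation; "force": force on the tool from outside, world axes, zero at the start; "ft_torque": the same for the moment, N m; "finger_gap": finger opening in m; "finger_force": force on a finger pad.
Only numpy, scipy, OpenCV 4.12 (cv2) and the standard library are available. Lean on these libraries where they do the work, as an engineer would, in place of code of your own. Each camera call takes 0.05 s, during which the arm holds its last target. There are 200 camera calls.

TASK

Fresh batteries stand in the gate receiver that lies face down on the console: take its loose battery cover by the finger bar, lower it over the two studs, and press it down against the cells until it sits flush on the case. Keep it there with a steady push of about 15 newtons for a few seconds and finish while still pressing, because I will screw the two thumb nuts on while you hold it; never bear down so hard that the case could crack (40 newtons), and leave everything else on the console where it is.

Things in the scene. Friction and masses are not known exactly. Their poses are not given: they have to be found in the camera images.
- receiver: Gate receiver, a white plastic wall unit lying face down on thin grey felt, fixed. Origin: centre of its underside at console height; z up, y along its long side. Flange 130 (x) x 190 (y) x 8 mm, case 110 x 170 mm; flat upper face (the rim, on which the cover sits) 60 mm above the origin, with the open battery bay, 50 (x) x 66 (y) mm, in its middle. Yaw up to 40 degrees either way.
- seat (a point): Middle of the bay in the rim's plane, where the centre of the cover's underside belongs. Round it four AA cells stand on springs at x +-13, y +-17 mm, tops 4 mm above the rim. They yield from about 1.5 N and are level with the rim at about 8 N in all (1.6 N/mm); any further push goes into the rigid rim. A cover let go lies on them 4 mm proud. The push counts what cells and rim carry.
- stud_left (a point): Tip of the brass stud at y = +48 mm of the receiver. Each stud is 6 mm in diameter and stands 15 mm out of the rim, upright, its last 5 mm tapering to 2.8 mm.
- stud_right (a point): Tip of the other stud, at y = -48 mm of the receiver.
- cover: Loose battery cover lying flat on the console, finger bar up: white plastic plate 70 (x) x 120 (y) x 5 mm, 0.08 to 0.17 kg, two through holes 9 mm in diameter at y = +-48 mm. In its middle an upright finger bar 14 mm thick (x), 50 mm long (y), top 27 mm above the underside. Origin: centre of the underside, z up. Yaw up to 40 degrees either way; it fits either way round.
- bar (a point): Middle of the top of the cover's finger bar, 27 mm above the cover's origin.
- hole_left (a point): Underside of the cover's hole at y = +48 mm.
- hole_right (a point): Underside of the cover's hole at y = -48 mm.
- lipstick: Bystander: chrome lipstick tube standing upright, 20 mm in diameter, 70 mm high. Origin: centre of its underside.
- burner: Bystander: white ceramic incense burner with a domed cover, 94 mm across, 101 mm high. Origin: centre of its underside.
- tealight: Bystander: empty glass tealight holder, 68 mm across, 55 mm high. Origin: centre of its underside.
- remote: Bystander: black plastic gate remote lying flat, 40 x 76 x 13 mm. Origin: centre of its underside.
- dish: Bystander: small white ceramic dish, 96 mm across, 16 mm high, holding the two brass thumb nuts, which stay there. Origin: centre of its underside.
- nut0: Bystander: one of the two brass thumb nuts lying in the dish, 17 mm in diameter, 11 mm high. Origin: centre of its underside.
- nut1: Bystander: the other thumb nut in the dish.
Things that resemble listed ones, but are neither listed nor needed, are in the scene too. There is more than one size of the cover; the one meant has the size given above.

How it is judged:
On the way, in this order (a step that is already met when the one before it is completed fails the run):
1. the cover, in the gripper, has come down over both studs (z of cover in the frame of seat below 0.013 m and horizontal distance between cover and seat below 0.004 m and angle between the y axis of cover and the y axis of receiver, either way round below 0.1 rad and angle between cover's own z axis and vertical below 0.12 rad and contact force between the fingers and cover above 0.5 N), for 0.1 s.
2. the cover is flush on the rim and held there for 2 s with 10 to 20 N (z of cover in the frame of seat below 0.0015 m and angle between cover's own z axis and vertical below 0.03 rad and contact force between cover and receiver between 10 and 20 N), for 2 s.
At the end, for the whole second after the job is handed in: Through the last second the robot still holds the cover: it is over both studs (within 4 mm of its seat), flush on the rim within 1.5 mm and level, at rest, and pressed against the receiver and its cells with 10 to 20 N by the fingers (all of step 2 and z of cover in the frame of seat above -0.002 m and horizontal distance between cover and seat below 0.004 m and angle between the y axis of cover and the y axis of receiver, either way round below 0.1 rad and linear speed of cover below 0.02 m/s and contact force between the fingers and cover above 3 N); the arm keeps its last pose, push and grip.
It fails at once if the cover is pressed on the receiver with more than 40 N (contact force between cover and receiver above 40 N).
It fails at once if a bystander is pushed more than 20 mm from its place, or the lipstick is knocked over (distance of any of lipstick, burner, tealight, remote, dish, nut0, nut1 from where it was at the start of the episode above 0.02 m or angle between lipstick's own z axis and vertical above 0.5 rad).
It also fails if it takes over 51 s, if anything falls off the work surface, if the arm or the gripper's body presses on something with over 40 N, if the wrist force passes 120 N, or if a joint passes its speed limit or range.

## Working session

There is one attempt and no reset: what is moved stays moved. The work goes in short steps, Python scripts to look and compute and a tool call to move; the robot and the scene stay as the last step left them, time stands still between calls to the robot, and variables do not carry over. Pictures are saved under pics/ and viewed, at most 10 in all, crops included, and the job is handed in when it is done.

Besides the shell and the picture viewer there is one more tool, called after "Call:" in YAML: its name, and indented under it one key for each argument. drive_tool: Moves the arm, as the interface text tells. Its arguments: {"type":"object","properties":{"gripper":{"type":"array"},"dp":{"type":"array"},"delta_rot":{"type":"array"},"newtons":{"type":"number"}},"required":["gripper","dp","delta_rot"]}

```bash
mkdir -p pics
python3 - <<'E'
from workcell import manip
import cv2,numpy as np
for n in("top","scene"):
    im=manip.get_image(n);cv2.imwrite(f"pics/{n}0.png",im)
    c=manip.camera_model(n);R=cv2.Rodrigues(np.array(c["rvec"],float))[0]
    print(n,np.round(c["intrinsics"],1).tolist(),(-R.T@np.array(c["tvec"]).ravel()).round(3),R.round(2).tolist())
s=manip.sense();print({k:np.round(v,3).tolist() for k,v in s.items()})
E
```

```text
top [[354.9, 0.0, 253.8], [0.0, 354.9, 190.7], [0.0, 0.0, 1.0]] [0.455 0.05  0.896] [[-0.03, -1.0, -0.02], [-1.0, 0.03, -0.07], [0.07, 0.02, -1.0]]
scene [[480.4, 0.0, 255.5], [0.0, 480.4, 194.4], [0.0, 0.0, 1.0]] [ 1.233 -0.04   0.856] [[0.12, 0.99, 0.01], [0.73, -0.09, -0.67], [-0.67, 0.09, -0.74]]
{'time': 0.1, 'q': [-1.237, 0.522, -0.036, 1.6, 0.021, 1.021, -0.113], 'qvel': [-0.0, 0.0, -0.0, -0.001, -0.001, -0.001, 0.001], 'effort': [0.003, -92.849, 1.983, -37.054, 0.018, 0.005, 0.0], 'eef_pos': [0.246, 0.574, 0.231], 'orientation': [-0.63, -3.078, 0.001], 'force': [0.689, -1.041, 0.338], 'ft_torque': [-0.014, -0.036, 0.02], 'finger_force': 0.0, 'finger_gap': 0.085}
```

View pics/top0.png

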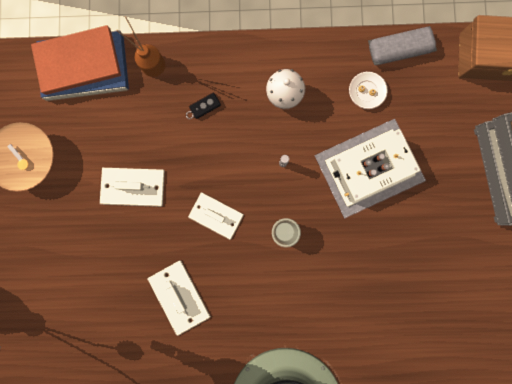

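View pics/scene0.png

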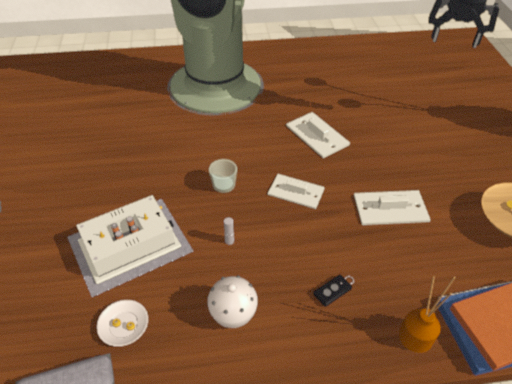

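```bash
cat > h.py <<'E'
import cv2,numpy as np
from workcell import manip
def ray(n,uv):
    c=manip.camera_model(n);R=cv2.Rodrigues(np.array(c["rvec"],float))[0]
    o=-R.T@np.array(c["tvec"],float).ravel()
    return o,R.T@np.linalg.inv(np.array(c["intrinsics"]))@np.array([uv[0],uv[1],1.])
def onz(n,uv,z):
    o,d=ray(n,uv);return o+d*(z-o[2])/d[2]
def two(a,b):
    (o1,d1),(o2,d2)=ray("top",a),ray("scene",b)
    t=np.linalg.lstsq(np.c_[d1,-d2],o2-o1,rcond=None)[0]
    p,q=o1+d1*t[0],o2+d2*t[1];return (p+q)/2,np.linalg.norm(p-q)
def whites(n,im):
    h=cv2.cvtColor(im,cv2.COLOR_BGR2HSV);m=((h[...,2]>150)&(h[...,1]<75)).astype(np.uint8)
    m=cv2.morphologyEx(m,cv2.MORPH_CLOSE,np.ones((3,3)))
    return cv2.findContours(m,cv2.RETR_EXTERNAL,cv2.CHAIN_APPROX_NONE)[0]
def covers(n,im,z=.005):
    for c in whites(n,im):
        if cv2.contourArea(c)<300: continue
        P=np.array([onz(n,p[0],z)[:2] for p in c],np.float32)*1000
        (x,y),(w,h),a=cv2.minAreaRect(P)
        if w>h: w,h,a=h,w,a+90     # a: axis of short side; long side = a+90
        yield c.reshape(-1,2).mean(0).round(),round(x,1),round(y,1),round(w,1),round(h,1),round((a+90)%180,1)
E
python3 - <<'E'
from h import *
T=cv2.imread("pics/top0.png");S=cv2.imread("pics/scene0.png")
for n,i in(("top",T),("scene",S)):
    for z in (.005,.06):
        for r in covers(n,i,z): print(n,z,*r)
a=cv2.resize(T[115:220,310:430],None,fx=5,fy=5,interpolation=cv2.INTER_CUBIC)
cv2.imwrite("pics/rec.png",a)
b=cv2.resize(S[190:290,65:195],None,fx=5,fy=5,interpolation=cv2.INTER_CUBIC);cv2.imwrite("pics/recs.png",b)
cv2.imwrite("pics/cov.png",cv2.resize(T[185:245,180:250],None,fx=8,fy=8,interpolation=cv2.INTER_CUBIC))
E
```

```text
top 0.005 [287. 362.] 103.8 -0.4 55.8 175.1 84.0
top 0.005 [178. 298.] 261.5 259.4 93.7 158.5 27.5
top 0.005 [285. 232.] 414.7 -10.7 66.9 67.3 88.6
top 0.005 [215. 215.] 461.8 163.7 71.9 121.7 61.2
top 0.005 [132. 186.] 540.2 375.7 93.2 159.3 86.4
top 0.005 [501. 172.] 551.7 -552.5 17.5 217.2 9.5
top 0.005 [367. 168.] 572.2 -226.2 173.3 225.5 113.2
top 0.005 [368.  90.] 771.4 -231.2 94.0 94.4 177.4
top 0.005 [285.  88.] 787.0 -18.3 89.7 95.9 107.0
top 0.005 [401.  42.] 893.8 -323.5 48.7 155.4 102.5
top 0.005 [250.  14.] 971.4 60.6 101.9 1339.5 87.8
top 0.06 [287. 362.] 125.5 2.6 52.4 164.2 84.0
top 0.06 [178. 298.] 273.4 246.5 87.9 148.7 27.5Traceback (most recent call last):
  File "<stdin>", line 5, in <module>
  File "h.py", line 20, in covers
    P=np.array([onz(n,p[0],z)[:2] for p in c],np.float32)*1000
                ~~~^^^^^^^^^^
  File "h.py", line 8, in onz
    o,d=ray(n,uv);return o+d*(z-o[2])/d[2]
        ~~~^^^^^^
  File "h.py", line 4, in ray
    c=manip.camera_model(n);R=cv2.Rodrigues(np.array(c["rvec"],float))[0]
ValueError: time passes only in moves, steps and waits
```

The sizes settle the choice. The candidates in the top view are (132,187) at 93x159 mm, (179,297) at 94x158 mm and (216,215) at 72x122 mm, so (216,215) is the cover. Next I check it in a crop.

```bash
python3 - <<'E'
s=open('h.py').read()
s=s.replace('def ray','C={n:manip.camera_model(n) for n in("top","scene")}\ndef ray').replace('c=manip.camera_model(n);R','c=C[n];R')
open('h.py','w').write(s)
E
python3 - <<'E'
from h import *
T=cv2.imread("pics/top0.png");S=cv2.imread("pics/scene0.png")
for r in covers("scene",S): print(*r)
def brass(im,box):
    x0,y0,x1,y1=box;h=cv2.cvtColor(im[y0:y1,x0:x1],cv2.COLOR_BGR2HSV)
    m=((h[...,0]>12)&(h[...,0]<32)&(h[...,1]>110)&(h[...,2]>110)).astype(np.uint8)
    n,l,st,c=cv2.connectedComponentsWithStats(m)
    for i in range(1,n):
        if st[i,4]>2: print((c[i]+[x0,y0]).round(1),st[i])
brass(T,(320,120,425,215));print();brass(S,(75,195,185,285))
t=cv2.resize(T[120:210,320:425],None,fx=4,fy=4,interpolation=cv2.INTER_CUBIC)
b=cv2.resize(S[195:285,75:185],None,fx=7,fy=6,interpolation=cv2.INTER_CUBIC)
b=cv2.resize(S[195:285,75:180],None,fx=4,fy=4,interpolation=cv2.INTER_CUBIC)
cv2.imwrite("pics/rec.png",np.hstack([t[:,:400],b[:,:400]]))
cv2.imwrite("pics/cov.png",cv2.resize(T[185:245,180:250],None,fx=8,fy=8,interpolation=cv2.INTER_CUBIC))
E
```

```text
[ 72. 376.] 848.2 -318.9 45.4 153.4 83.0
[122. 323.] 763.9 -233.5 96.2 97.0 138.4
[233. 302.] 743.9 -16.4 97.8 107.7 142.1
[127. 245.] 565.2 -234.7 199.3 223.1 113.4
[391. 207.] 540.1 373.9 99.7 160.6 86.7
[296. 191.] 462.2 161.0 75.9 123.1 61.0
[224. 174.] 386.5 -11.1 68.1 109.1 174.4
[318. 134.] 261.0 257.2 97.4 165.5 27.5
[213. 101.] 86.1 -12.4 92.8 202.7 92.4
[502.  40.] -156.9 976.3 88.6 318.9 153.1
[337.  17.] -347.4 486.3 290.6 736.5 83.7
[86. 25.] -434.9 -432.8 394.9 674.0 90.0
[395.5 155.5] [74 34  4  4 12]
[358.5 172.5] [37 51  4  4 12]
[346.5 194. ] [25 73  4  3 10]

[ 76.8 195.8] [1 0 2 3 4]
[ 84.7 199.4] [ 8  0  6  9 15]
[ 88.5 195.5] [12  0  4  2  4]
[ 95.1 197.4] [16  0 10  6 20]
[102.3 195.3] [27  0  2  2  3]
[107.3 195.7] [32  0  2  2  3]
[112.8 197.5] [34  0  8  6 21]
[125.5 197. ] [49  0  4  6  8]
[134.2 196. ] [58  0  3  3  4]
[140.8 196.2] [65  0  3  4  5]
[147.  195.3] [71  0  3  2  3]
[158.3 195.3] [83  0  2  2  3]
[181.  195.3] [105   0   3   2   3]
[ 88.2 198.8] [12  3  3  3  5]
[102.4 204.1] [22  3 11 14 34]
[105.5 197.8] [29  2  4  3  6]
[118. 199.] [42  3 
[... 1177 characters left out ...]
  11]
[179.1 269.1] [100  70  10   9  23]
[161.4 269.5] [83 73  8  4 14]
[172.3 269. ] [97 73  2  3  3]
[169.9 272.5] [92 74  8  7 19]
[151.1 273.4] [74 76  5  5  7]
[165.3 273. ] [90 77  2  3  3]
[178.8 275. ] [100  77   8   6  13]
[ 75.5 275. ] [ 0 79  2  3  4]
[147.3 273.3] [72 78  2  2  3]
[155.9 277.1] [77 78  9  9 25]
[ 79.4 279.6] [ 2 80  6  8 19]
[147.7 279.9] [70 81  6  8 14]
[137.3 278. ] [62 82  2  3  3]
[142.7 280.3] [66 82  7  8 15]
[160.3 279.3] [85 84  2  2  3]
[183.7 279.7] [108  84   2   2   3]
[133. 281.] [57 86  3  1  3]
[136.6 282.7] [59 86  6  4 10]
[157.4 283.4] [80 87  6  3 11]
[162.7 282.8] [87 86  3  4  6]
[131.5 283.5] [56 88  2  2  4]
[170.3 283.3] [95 88  2  2  3]
```

View pics/rec.png

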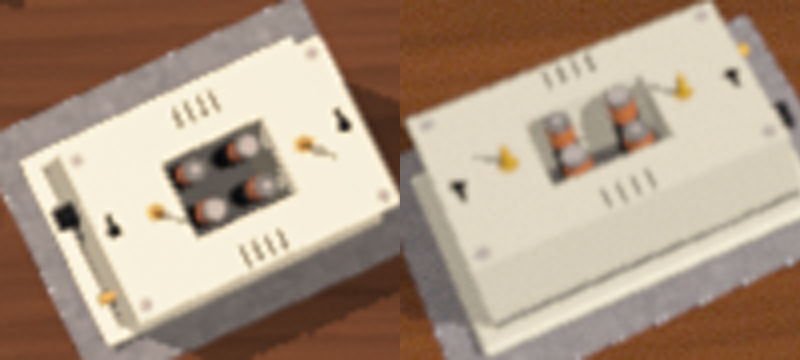

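View pics/cov.png

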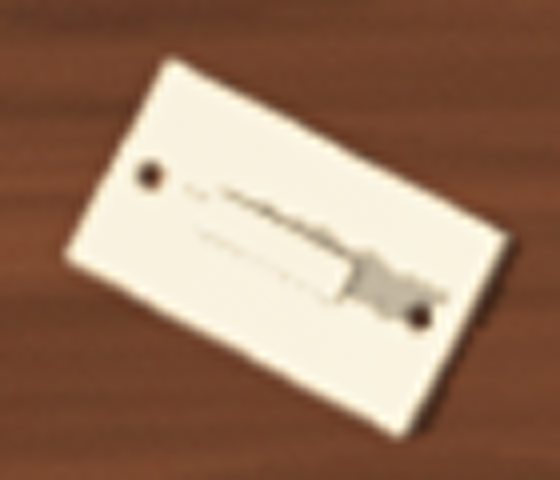

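The receiver crop shows brass studs at top (395.5,155.5) and (358.5,172.5), and at scene (145,217) and (101,235). The cover crop shows the finger bar in the middle and dark holes at about top (198.6,206.8) and (232.2,224.5).

Run:
```python
from h import *
T=cv2.imread("pics/top0.png");S=cv2.imread("pics/scene0.png")
a,b=(395.5,155.5),(358.5,172.5);sa,sb=(145.2,216.9),(101.2,234.7)
# right stud in scene/top: match by y
A=two(b,sa);B=two(a,sb);print(A,B)
for z in(.066,.070): 
  P,Q=onz("top",b,z),onz("top",a,z);print("top",z,P,Q,(P+Q)/2,np.linalg.norm(P-Q),np.degrees(np.arctan2(*(P-Q)[1::-1])))
  P,Q=onz("scene",sa,z),onz("scene",sb,z);print("sc",z,P,Q,(P+Q)/2,np.linalg.norm(P-Q),np.degrees(np.arctan2(*(P-Q)[1::-1])))
# holes (dark)
for n,im,bx in(("top",T,(185,190,245,240)),("scene",S,(268,175,325,210))):
    g=cv2.cvtColor(im,cv2.COLOR_BGR2GRAY).astype(float)
    c=[c for c in whites(n,im) if cv2.pointPolygonTest(c,(bx[0]/2+bx[2]/2,bx[1]/2+bx[3]/2),False)>0][0]
    m=np.zeros(g.shape,np.uint8);cv2.drawContours(m,[c],-1,1,-1);m=cv2.erode(m,np.ones((5,5)))
    d=((g<130)&(m>0)).astype(np.uint8);k,l,st,ce=cv2.connectedComponentsWithStats(d)
    for i in range(1,k): print(n,ce[i].round(1),st[i,4],onz(n,ce[i],.004).round(4))
```

```text
(array([ 0.55316154, -0.18477242,  0.06207191]), np.float64(0.0041540526057629885)) (array([ 0.5910537 , -0.27337776,  0.06231805]), np.float64(0.004470036369806582))
top 0.066 [ 0.55282947 -0.18153211  0.066     ] [ 0.59051655 -0.26957626  0.066     ] [ 0.57167301 -0.22555418  0.066     ] 0.0957710217576392 113.17322619060995
sc 0.066 [ 0.55587989 -0.18614306  0.066     ] [ 0.59322244 -0.27460281  0.066     ] [ 0.57455116 -0.23037293  0.066     ] 0.09601871488169915 112.8866361464877
top 0.07 [ 0.55235985 -0.18041847  0.07      ] [ 0.58986531 -0.26803831  0.07      ] [ 0.57111258 -0.22422839  0.07      ] 0.09530947439302093 113.17322619061
sc 0.07 [ 0.5593093  -0.18540364  0.07      ] [ 0.59646268 -0.27341526  0.07      ] [ 0.57788599 -0.22940945  0.07      ] 0.09553229198195183 112.88663614648767
top [198.5 206.5] 4 [0.485 0.206 0.004]
top [232. 224.] 9 [0.439  0.1224 0.004 ]
scene [277.5 185. ] 2 [0.4388 0.1198 0.004 ]
scene [315. 196.] 1 [0.4853 0.2034 0.004 ]
```

```bash
cat >> h.py <<'E'
from scipy.spatial.transform import Rotation as Ro
def go(p,ydeg):
    """tool-frame shift & z-turn to reach p with tool y along ydeg (mod 180)"""
    s=manip.sense();R=Ro.from_rotvec(s["orientation"]).as_matrix();pos=np.array(s["eef_pos"])
    cur=np.degrees(np.arctan2(R[1,1],R[0,1]))
    d=(ydeg-cur+90)%180-90
    print("t",round(s["time"],2),"tcp",pos.round(4),"tooly",round(cur,2),"tilt",(R[:,2]).round(4).tolist(),"q1,q7",np.round([s["q"][0],s["q"][6]],2))
    print("world yaw turn",round(d,2),"-> tool rz",round(-np.radians(d),4))
    print("dp before turning",(R.T@(np.array(p)-pos)).round(4))
    R2=Ro.from_euler("z",d,degrees=True).as_matrix()@R
    print("dp after turning",(R2.T@(np.array(p)-pos)).round(4), "force",np.round(s["force"],2),"gap",round(s["finger_gap"],4),"ff",np.round(s["finger_force"],1))
E
python3 -c "
from h import *
go([.462,.163,.12],-28.8)"
```

```text
t 0.1 tcp [0.2455 0.5745 0.2308] tooly 66.86 tilt [-0.0003, -0.0009, -1.0] q1,q7 [-1.24 -0.11]
world yaw turn 84.34 -> tool rz -1.472
dp before turning [-0.3608 -0.2932  0.1111]
dp after turning [ 0.2563 -0.3878  0.1112] force [ 0.69 -1.04  0.34] gap 0.0854 ff 0.0
```

Call:
drive_tool:
  gripper: [1, 1, 1, 1, 1, 1, 1, 1]
  dp:
    - [-0.0225, -0.0183, 0]
    - [-0.0225, -0.0183, 0]
    - [-0.0225, -0.0183, 0]
    - [-0.0225, -0.0183, 0]
    - [-0.0225, -0.0183, 0]
    - [-0.0225, -0.0183, 0]
    - [-0.0225, -0.0183, 0]
    - [-0.0225, -0.0183, 0]
  delta_rot:
    - [0, 0, 0]
    - [0, 0, 0]
    - [0, 0, 0]
    - [0, 0, 0]
    - [0, 0, 0]
    - [0, 0, 0]
    - [0, 0, 0]
    - [0, 0, 0]

```text
time: 0.77
eef_pos: [0.3539, 0.3679, 0.2311]
orientation: [-0.63, -3.078, 0.001]
force: [0.2, 0.5, 0.0]
finger_gap: 0.0857
finger_force: 0.0
```

Call:
drive_tool:
  gripper: [1, 1, 1, 1, 1, 1, 1, 1]
  dp:
    - [-0.0225, -0.0183, 0]
    - [-0.0225, -0.0183, 0]
    - [-0.0225, -0.0183, 0]
    - [-0.0225, -0.0183, 0]
    - [-0.0225, -0.0183, 0]
    - [-0.0225, -0.0183, 0]
    - [-0.0225, -0.0183, 0]
    - [-0.0225, -0.0183, 0]
  delta_rot:
    - [0, 0, 0]
    - [0, 0, 0]
    - [0, 0, 0]
    - [0, 0, 0]
    - [0, 0, 0]
    - [0, 0, 0]
    - [0, 0, 0]
    - [0, 0, 0]

```text
time: 1.43
eef_pos: [0.4619, 0.1626, 0.2312]
orientation: [-0.63, -3.078, 0.0]
force: [-0.2, -0.4, 0.8]
finger_gap: 0.0853
finger_force: 0.0
```

Call:
drive_tool:
  gripper: [1, 1, 1, 1, 1, 1, 1, 1]
  dp:
    - [0, 0, 0.006]
    - [0, 0, 0.006]
    - [0, 0, 0.006]
    - [0, 0, 0.006]
    - [0, 0, 0.006]
    - [0, 0, 0.006]
    - [0, 0, 0.006]
    - [0, 0, 0.006]
  delta_rot:
    - [0, 0, 0.104]
    - [0, 0, 0.104]
    - [0, 0, 0.104]
    - [0, 0, 0.104]
    - [0, 0, 0.104]
    - [0, 0, 0.104]
    - [0, 0, 0.104]
    - [0, 0, 0.104]

```text
time: 2.1
eef_pos: [0.4614, 0.1639, 0.1829]
orientation: [-1.827, -2.556, 0.001]
force: [-0.4, 0.0, 0.2]
finger_gap: 0.0854
finger_force: 0.0
```

Call:
drive_tool:
  gripper: [1, 1, 1, 1, 1, 1, 1, 1]
  dp:
    - [0, 0, 0.006]
    - [0, 0, 0.006]
    - [0, 0, 0.006]
    - [0, 0, 0.006]
    - [0, 0, 0.006]
    - [0, 0, 0.006]
    - [0, 0, 0.006]
    - [0, 0, 0.006]
  delta_rot:
    - [0, 0, 0.104]
    - [0, 0, 0.104]
    - [0, 0, 0.104]
    - [0, 0, 0.104]
    - [0, 0, 0.104]
    - [0, 0, 0.104]
    - [0, 0, 0.104]
    - [0, 0, 0.104]

```text
time: 2.77
eef_pos: [0.4615, 0.164, 0.1349]
orientation: [2.704, 1.6, -0.0]
force: [-0.7, 0.3, -0.4]
finger_gap: 0.0854
finger_force: 0.0
```

```bash
python3 -c "
from h import *
go([.462,.163,.008],-28.8)"
```

```text
t 2.77 tcp [0.4615 0.164  0.1349] tooly -28.77 tilt [-0.0002, -0.0002, -1.0] q1,q7 [-0.8  -0.63]
world yaw turn -0.03 -> tool rz 0.0006
dp before turning [-0.0006  0.001   0.1269]
dp after turning [-0.0006  0.001   0.1269] force [-0.69  0.32 -0.36] gap 0.0854 ff 0.0
```

Call:
drive_tool:
  gripper: [1, 1, 1, 1, 1, 1, 1, 1]
  dp:
    - [-0.0006, 0.001, 0.02]
    - [0, 0, 0.022]
    - [0, 0, 0.022]
    - [0, 0, 0.022]
    - [0, 0, 0.02]
    - [0, 0, 0.013]
    - [0, 0, 0.006]
    - [0, 0, 0]
  delta_rot:
    - [0, 0, 0]
    - [0, 0, 0]
    - [0, 0, 0]
    - [0, 0, 0]
    - [0, 0, 0]
    - [0, 0, 0]
    - [0, 0, 0]
    - [0, 0, 0]

```text
time: 3.43
eef_pos: [0.4616, 0.1626, 0.0093]
orientation: [-2.7, -1.606, 0.003]
force: [-0.6, -0.7, 0.4]
finger_gap: 0.0853
finger_force: 0.0
```

Call:
drive_tool:
  gripper: [0, 0, 0, 0, 0, 0, 0, 0]
  dp:
    - [0, 0, 0]
    - [0, 0, 0]
    - [0, 0, 0]
    - [0, 0, 0]
    - [0, 0, 0]
    - [0, 0, 0]
    - [0, 0, 0]
    - [0, 0, 0]
  delta_rot:
    - [0, 0, 0]
    - [0, 0, 0]
    - [0, 0, 0]
    - [0, 0, 0]
    - [0, 0, 0]
    - [0, 0, 0]
    - [0, 0, 0]
    - [0, 0, 0]
  newtons: 80

```text
time: 4.1
eef_pos: [0.4623, 0.1632, 0.0109]
orientation: [-2.699, -1.607, -0.001]
force: [-3.1, 0.3, 14.1]
finger_gap: 0.0119
finger_force: 78.9
```

Call:
drive_tool:
  gripper: [0, 0, 0, 0, 0, 0, 0, 0]
  dp:
    - [0, 0, 0]
    - [0, 0, 0]
    - [0, 0, 0]
    - [0, 0, 0]
    - [0, 0, 0]
    - [0, 0, 0]
    - [0, 0, 0]
    - [0, 0, 0]
  delta_rot:
    - [0, 0, 0]
    - [0, 0, 0]
    - [0, 0, 0]
    - [0, 0, 0]
    - [0, 0, 0]
    - [0, 0, 0]
    - [0, 0, 0]
    - [0, 0, 0]

```text
time: 4.77
eef_pos: [0.4623, 0.1632, 0.0108]
orientation: [-2.699, -1.606, -0.001]
force: [-2.8, -0.3, 13.9]
finger_gap: 0.012
finger_force: 78.9
```

Call:
drive_tool:
  gripper: [0, 0, 0, 0, 0, 0, 0, 0]
  dp:
    - [0, 0, -0.008]
    - [0, 0, -0.02]
    - [0, 0, -0.022]
    - [0, 0, -0.022]
    - [0, 0, -0.022]
    - [0, 0, -0.022]
    - [0, 0, -0.014]
    - [0, 0, 0]
  delta_rot:
    - [0, 0, 0]
    - [0, 0, 0]
    - [0, 0, 0]
    - [0, 0, 0]
    - [0, 0, 0]
    - [0, 0, 0]
    - [0, 0, 0]
    - [0, 0, 0]

```text
time: 5.43
eef_pos: [0.4631, 0.1634, 0.1431]
orientation: [-2.7, -1.607, -0.006]
force: [1.2, -0.1, -0.0]
finger_gap: 0.0118
finger_force: 78.7
```

Call:
drive_tool:
  gripper: [0, 0, 0, 0, 0, 0, 0, 0]
  dp:
    - [0, 0, 0]
    - [0, 0, 0]
    - [0, 0, 0]
    - [0, 0, 0]
    - [0, 0, 0]
    - [0, 0, 0]
    - [0, 0, 0]
    - [0, 0, 0]
  delta_rot:
    - [0, 0, -0.113]
    - [0, 0, -0.113]
    - [0, 0, -0.113]
    - [0, 0, -0.113]
    - [0, 0, -0.113]
    - [0, 0, -0.113]
    - [0, 0, -0.113]
    - [0, 0, -0.113]

```text
time: 6.1
eef_pos: [0.4617, 0.1628, 0.1398]
orientation: [-1.719, -2.629, 0.001]
force: [-0.2, -1.3, -1.8]
finger_gap: 0.0117
finger_force: 78.7
```

```bash
python3 -c "
from h import *
go([.573,-.228,.14],23)"
```

```text
t 6.1 tcp [0.4617 0.1628 0.1398] tooly 23.64 tilt [-0.0009, -0.0003, -1.0] q1,q7 [-0.62  0.1 ]
world yaw turn -0.64 -> tool rz 0.0111
dp before turning [-4.027e-01 -5.480e-02 -2.000e-04]
dp after turning [-4.032e-01 -5.030e-02 -2.000e-04] force [-0.22 -1.34 -1.8 ] gap 0.0117 ff 78.7
```

Call:
drive_tool:
  gripper: [0, 0, 0, 0, 0, 0, 0, 0]
  dp:
    - [-0.01, -0.001, 0]
    - [-0.02, -0.003, 0]
    - [-0.027, -0.0035, 0]
    - [-0.03, -0.004, 0]
    - [-0.03, -0.004, 0]
    - [-0.03, -0.004, 0]
    - [-0.03, -0.004, 0]
    - [-0.03, -0.004, 0]
  delta_rot:
    - [0, 0, 0]
    - [0, 0, 0]
    - [0, 0, 0]
    - [0, 0, 0]
    - [0, 0, 0]
    - [0, 0, 0]
    - [0, 0, 0]
    - [0, 0, 0]

```text
time: 6.77
eef_pos: [0.5186, -0.0402, 0.1399]
orientation: [-1.732, -2.62, 0.001]
force: [0.5, -0.2, -1.3]
finger_gap: 0.0119
finger_force: 78.7
```

Call:
drive_tool:
  gripper: [0, 0, 0, 0, 0, 0, 0, 0]
  dp:
    - [-0.03, -0.0043, 0]
    - [-0.03, -0.0043, 0]
    - [-0.03, -0.0043, 0]
    - [-0.03, -0.0043, 0]
    - [-0.03, -0.0043, 0]
    - [-0.026, -0.004, 0]
    - [-0.016, -0.002, 0]
    - [-0.0037, 0, 0]
  delta_rot:
    - [0, 0, 0.011]
    - [0, 0, 0]
    - [0, 0, 0]
    - [0, 0, 0]
    - [0, 0, 0]
    - [0, 0, 0]
    - [0, 0, 0]
    - [0, 0, 0]

```text
time: 7.43
eef_pos: [0.5685, -0.2333, 0.1397]
orientation: [1.751, 2.609, -0.002]
force: [-0.4, -0.3, -1.6]
finger_gap: 0.0115
finger_force: 78.7
```

```bash
python3 -c "
from h import *
go([.573,-.228,.14],23)
T=manip.get_image('top');S=manip.get_image('scene')
cv2.imwrite('pics/t1.png',T);cv2.imwrite('pics/s1.png',S)
f=lambda i:cv2.resize(i,None,fx=3.6,fy=3.6,interpolation=cv2.INTER_CUBIC)
cv2.imwrite('pics/c1.png',np.hstack([f(T[95:235,310:420]),f(S[150:290,70:180])]))
"
```

```text
t 7.43 tcp [ 0.5685 -0.2333  0.1397] tooly 22.27 tilt [-0.0008, -0.0014, -1.0] q1,q7 [0.14 0.83]
world yaw turn 0.73 -> tool rz -0.0127
dp before turning [ 0.0031  0.0062 -0.0003]
dp after turning [ 0.0031  0.0062 -0.0003] force [-0.38 -0.33 -1.58] gap 0.0115 ff 78.7
```

View pics/c1.png

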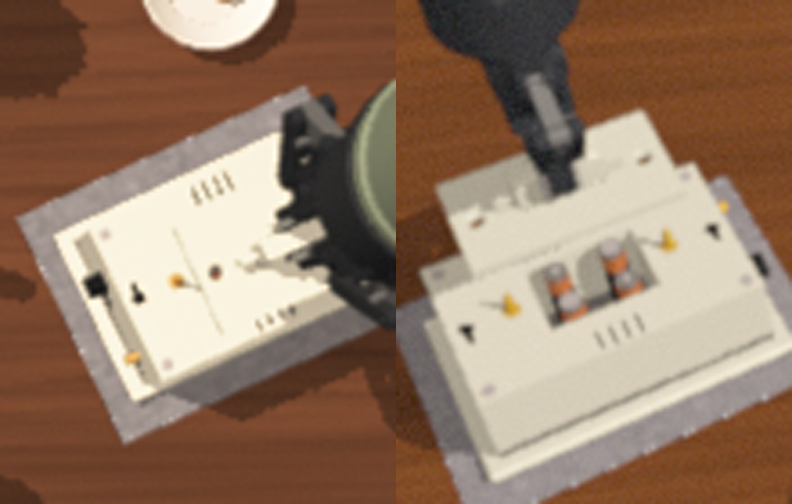

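The left hole shows at top (369.7,170.6). In the scene view both holes show, at about (92,212) and (139,194). I refine these next and compare them with the studs in the same camera.

```bash
cat >> h.py <<'E'
def dark(im,uv,r=4):
    """sub-pixel centroid of darkness round uv"""
    x,y=int(round(uv[0])),int(round(uv[1]))
    g=cv2.cvtColor(im,cv2.COLOR_BGR2GRAY)[y-r:y+r+1,x-r:x+r+1].astype(float)
    w=np.clip(np.median(g)-25-g,0,None);Y,X=np.mgrid[-r:r+1,-r:r+1]
    return np.array([x+(w*X).sum()/w.sum(),y+(w*Y).sum()/w.sum()])
def warm(im,uv,r=4):
    x,y=int(round(uv[0])),int(round(uv[1]));p=im[y-r:y+r+1,x-r:x+r+1].astype(float)
    d=p[...,2]-p[...,0];w=np.clip(d-np.median(d)-25,0,None);Y,X=np.mgrid[-r:r+1,-r:r+1]
    return np.array([x+(w*X).sum()/w.sum(),y+(w*Y).sum()/w.sum()])
def ang(v): return np.degrees(np.arctan2(v[1],v[0]))
E
python3 - <<'E'
from h import *
T=cv2.imread("pics/t1.png");S=cv2.imread("pics/s1.png")
T0=cv2.imread("pics/top0.png");S0=cv2.imread("pics/scene0.png")
s=manip.sense();tcp=s["eef_pos"]
zu=tcp[2]-.0108
ht=dark(T,(369.7,170.6));hl=dark(S,(139.2,194.2));hr=dark(S,(92.2,211.7))
# 'left'=+y world end.  scene right in image = +y
print("px",ht,hl,hr)
for z in (zu+.0025,zu+.005):
    L,R=onz("scene",hl,z),onz("scene",hr,z)
    print("scene z",round(z,4),L[:2].round(4),R[:2].round(4),"mid-tcp",((L+R)/2-tcp)[:2].round(4),"len",np.linalg.norm(L-R).round(4),"yaw",ang(L-R).round(2))
    print("top L",onz("top",ht,z)[:2].round(4))
st=[warm(T0,(358.5,172.5)),warm(T0,(395.5,155.5))];ss=[warm(S0,(145.2,216.9)),warm(S0,(101.2,234.7))]
print(st,ss)
for z in(.066,.068,.07):
    A=[onz("top",u,z)[:2] for u in st];B=[onz("scene",u,z)[:2] for u in ss]
    print(z,"top",np.round(A,4).tolist(),np.mean(A,0).round(4),ang(A[0]-A[1]).round(2),np.linalg.norm(A[0]-A[1]).round(4)," scene",np.round(B,4).tolist(),np.mean(B,0).round(4),ang(B[0]-B[1]).round(2))
E
```

```text
px [369.32826748 170.22796353] [138.76494024 193.8685259 ] [ 92.41758242 211.0952381 ]
scene z 0.1314 [ 0.5488 -0.1888] [ 0.5846 -0.2776] mid-tcp [-0.0019 -0.003 ] len 0.0957 yaw 111.93
top L [ 0.5494 -0.1868]
scene z 0.1339 [ 0.5512 -0.1883] [ 0.5868 -0.2768] mid-tcp [ 0.0004 -0.0024] len 0.0954 yaw 111.93
top L [ 0.5491 -0.186 ]
[array([358.35855646, 172.49476135]), array([395.44730077, 155.46015424])] [array([145.30873786, 216.88543689]), array([101.50570033, 234.80944625])]
0.066 top [[0.5529, -0.1812], [0.5906, -0.2695]] [ 0.5717 -0.2253] 113.17 0.096  scene [[0.5559, -0.1859], [0.5936, -0.274]] [ 0.5747 -0.2299] 113.19
0.068 top [[0.5526, -0.1806], [0.5903, -0.2687]] [ 0.5715 -0.2247] 113.17 0.0958  scene [[0.5576, -0.1855], [0.5952, -0.2734]] [ 0.5764 -0.2295] 113.19
0.07 top [[0.5524, -0.1801], [0.59, -0.2679]] [ 0.5712 -0.224 ] 113.17 0.0955  scene [[0.5593, -0.1852], [0.5968, -0.2728]] [ 0.5781 -0.229 ] 113.19
```

```bash
python3 -c "
from h import *
go([.5745,-.2273,.0945],23.45)"
```

```text
t 7.53 tcp [ 0.5686 -0.2301  0.1397] tooly 22.46 tilt [-0.001, 0.0, -1.0] q1,q7 [0.14 0.83]
world yaw turn 0.99 -> tool rz -0.0173
dp before turning [0.0003 0.0066 0.0452]
dp after turning [0.0002 0.0066 0.0452] force [ 0.28 -0.04 -1.64] gap 0.0122 ff 78.7
```

Call:
drive_tool:
  gripper: [0, 0, 0, 0, 0, 0, 0, 0]
  dp:
    - [-0.0004, 0.007, 0.004]
    - [0, 0, 0.008]
    - [0, 0, 0.01]
    - [0, 0, 0.01]
    - [0, 0, 0.008]
    - [0, 0, 0.004]
    - [0, 0, 0.001]
    - [0, 0, 0]
  delta_rot:
    - [0, 0, -0.017]
    - [0, 0, 0]
    - [0, 0, 0]
    - [0, 0, 0]
    - [0, 0, 0]
    - [0, 0, 0]
    - [0, 0, 0]
    - [0, 0, 0]

```text
time: 8.2
eef_pos: [0.5757, -0.2268, 0.095]
orientation: [-1.719, -2.629, 0.0]
force: [0.5, -0.5, -1.6]
finger_gap: 0.0119
finger_force: 78.7
```

Call:
drive_tool:
  gripper: [0, 0, 0, 0, 0, 0, 0, 0]
  dp:
    - [0, 0, 0]
    - [0, 0, 0]
    - [0, 0, 0]
    - [0, 0, 0]
    - [0, 0, 0]
    - [0, 0, 0]
    - [0, 0, 0]
    - [0, 0, 0]
  delta_rot:
    - [0, 0, 0]
    - [0, 0, 0]
    - [0, 0, 0]
    - [0, 0, 0]
    - [0, 0, 0]
    - [0, 0, 0]
    - [0, 0, 0]
    - [0, 0, 0]

```text
time: 8.87
eef_pos: [0.5759, -0.2267, 0.0953]
orientation: [1.719, 2.63, -0.0]
force: [0.6, 0.5, -1.6]
finger_gap: 0.0119
finger_force: 78.7
```

```bash
python3 -c "
from h import *
go([.5745,-.2265,.0945],23.45)
T=manip.get_image('top');S=manip.get_image('scene')
cv2.imwrite('pics/t2.png',T);cv2.imwrite('pics/s2.png',S)
f=lambda i:cv2.resize(i,None,fx=5,fy=5,interpolation=cv2.INTER_CUBIC)
cv2.imwrite('pics/c2.png',np.hstack([f(T[120:220,330:400]),f(S[180:280,85:170])]))
"
```

```text
t 8.87 tcp [ 0.5759 -0.2267  0.0953] tooly 23.66 tilt [0.0, -0.0001, -1.0] q1,q7 [0.15 0.85]
world yaw turn -0.21 -> tool rz 0.0036
dp before turning [ 0.0008 -0.0012  0.0008]
dp after turning [ 0.0008 -0.0012  0.0008] force [ 0.64  0.55 -1.61] gap 0.0119 ff 78.7
```

View pics/c2.png

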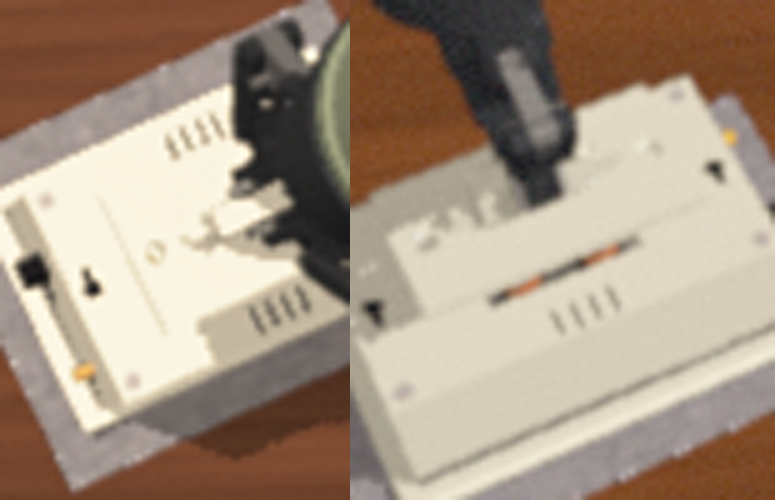

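Run:
```python
from h import *
T=cv2.imread("pics/t2.png");S=cv2.imread("pics/s2.png")
zu=.0953-.0108
def tone(im,uv,r=4):
    x,y=uv;p=cv2.GaussianBlur(im,(0,0),.6)[y-r:y+r+1,x-r:x+r+1].astype(float)
    w=np.abs(p-np.median(p,(0,1))).sum(2);w=np.clip(w-18,0,None);Y,X=np.mgrid[-r:r+1,-r:r+1]
    print(w.astype(int));return np.array([x+(w*X).sum()/w.sum(),y+(w*Y).sum()/w.sum()])
h=tone(T,(361,170));print(h)
for z in(zu,zu+.0025,zu+.005):print(z,onz("top",h,z)[:2].round(4))
for u in((100,228),(146,210)):
    c=tone(S,u,4);print(c,[onz("scene",c,zu+d)[:2].round(4).tolist() for d in(0,.0025,.005)])
# expected pixels of stud base/tip in the top view
def px(n,p):
    c=C[n];return cv2.projectPoints(np.array([p],float),np.array(c["rvec"],float),np.array(c["tvec"],float),np.array(c["intrinsics"]),None)[0].ravel().round(1)
b=onz("top",(358.4,172.5),.068)[:2]
print([px("top",[*b,z]) for z in(.06,.068,.075)])
T0=cv2.imread("pics/top0.png");print(T0[167:178,352:366,2].astype(int)-T0[167:178,352:366,0])
S0=cv2.imread("pics/scene0.png");print(S0[210:223,139:152,2].astype(int)-S0[210:223,139:152,0])
```

```text
[[ 0  0  0  0  0  0  0  0  0]
 [ 0  0  0  0  0  0  0  0  0]
 [ 0  0  1 32 53 28  0  0  0]
 [ 0  0 12 31 65 69  6  0  0]
 [ 0  0 24 23 27 50  5  0  0]
 [ 0  0 43 68 32 26  0  0  0]
 [ 0  0 11 50 36  5  0  0  0]
 [ 0  0  0  0  0  0  0  0  0]
 [15  0  0  0  0  0  0  0  0]]
[360.65449438 170.03089888]
0.08449999999999999 [ 0.5562 -0.1815]
0.087 [ 0.5559 -0.1808]
0.0895 [ 0.5556 -0.1801]
[[ 74  59  38   6  10  54  98 113 101]
 [ 11   0   0   0   0  34  62  71  72]
 [  0   0  11  11   0  15  17  16  21]
 [  0   0   8   0  21  50  27   0   0]
 [  0   0   0  28  67  78  40   0   0]
 [  0   0   8  50  67  53  16   0   0]
 [  0   0   0  17  18   0   0   0   0]
 [  0   0   0   0   0   0   0   0   0]
 [  0   0   0   0   0   0   0   0   0]]
[100.98543689 225.92926491] [[0.5852, -0.2716], [0.5873, -0.2708], [0.5894, -0.2701]]
[[ 0  0  0  0  0  0  0  0  0]
 [ 0  0  0  0  0  0  0  0  0]
 [ 3  5  0 13 19  0  0  0  0]
 [ 6  2  0 34 45 18  0  0  0]
 [ 0  0  0 15 30 15  0  0  0]
 [ 0  0  0  0  4  0  0  0  0]
 [ 0  0  0  0  0  0  0  0  0]
 [ 0  0  0  0  0  0  0  0  0]
 [ 0  0  0  0  0  0  0  0  0]]
[145.
[... 816 characters left out ...]
28  30  29  30  28  29  31  28  29  28]
 [ 30  28  29  29  28  30  28  30  27  30  29  30  28]
 [ 29  28  31  29  30  36  36  29  29  30  29  30  30]
 [ 28  29  30  30  33  58  61  37  29  28  29  30  28]
 [ 30  28  29  26  35  82 104  55  32  28  29  28  28]
 [ 29  29  30  28  34  87 136  77  39  30  29  29  28]
 [ 27  29  28  28  32  80 142 112  62  38  30  27  28]
 [ 27  28  28  28  46  91 154 149 106  58  33  28  29]
 [ 30  28  28  32  63 107 141 150 107  51  32  28  29]
 [ 30  30  28  32  56  85 106  96  66  36  29  29  30]
 [ 29  29  29  29  34  47  55  48  37  28  30  29  30]
 [ 29  30  29  29  28  30  32  31  29  28  29  28  29]
 [ 27  30  29  29  29  29  30  27  28  31  29  28  30]]
```

Call:
drive_tool:
  gripper: [0, 0, 0, 0, 0, 0, 0, 0]
  dp:
    - [0, -0.0027, 0]
    - [0, 0, 0]
    - [0, 0, 0.002]
    - [0, 0, 0.002]
    - [0, 0, 0.002]
    - [0, 0, 0.002]
    - [0, 0, 0.002]
    - [0, 0, 0.002]
  delta_rot:
    - [0, 0, 0]
    - [0, 0, 0]
    - [0, 0, 0]
    - [0, 0, 0]
    - [0, 0, 0]
    - [0, 0, 0]
    - [0, 0, 0]
    - [0, 0, 0]

```text
time: 9.63
eef_pos: [0.5734, -0.2277, 0.083]
orientation: [-1.719, -2.63, 0.0]
force: [0.4, 0.4, -2.0]
finger_gap: 0.0118
finger_force: 78.7
```

Call:
drive_tool:
  gripper: [0, 0, 0, 0, 0, 0, 0, 0]
  dp:
    - [0, 0, 0]
    - [0, 0, 0]
    - [0, 0, 0]
    - [0, 0, 0]
    - [0, 0, 0]
    - [0, 0, 0]
    - [0, 0, 0]
    - [0, 0, 0]
  delta_rot:
    - [0, 0, 0]
    - [0, 0, 0]
    - [0, 0, 0]
    - [0, 0, 0]
    - [0, 0, 0]
    - [0, 0, 0]
    - [0, 0, 0]
    - [0, 0, 0]

```text
time: 10.3
eef_pos: [0.5734, -0.2278, 0.0833]
orientation: [1.719, 2.63, -0.0]
force: [-0.1, 0.2, -1.6]
finger_gap: 0.0118
finger_force: 78.7
```

```bash
python3 -c "
from h import *
go([.5734,-.2278,.0833],23.6)
T=manip.get_image('top');S=manip.get_image('scene')
f=lambda i:cv2.resize(i,None,fx=6,fy=6,interpolation=cv2.INTER_CUBIC)
cv2.imwrite('pics/c3.png',np.hstack([f(T[130:210,340:380]),f(S[180:260,85:165])]))
"
```

```text
t 10.3 tcp [ 0.5734 -0.2278  0.0833] tooly 23.66 tilt [0.0001, -0.0001, -1.0] q1,q7 [0.15 0.86]
world yaw turn -0.06 -> tool rz 0.0011
dp before turning [ 0. -0.  0.]
dp after turning [ 0. -0.  0.] force [-0.14  0.23 -1.64] gap 0.0118 ff 78.7
```

View pics/c3.png

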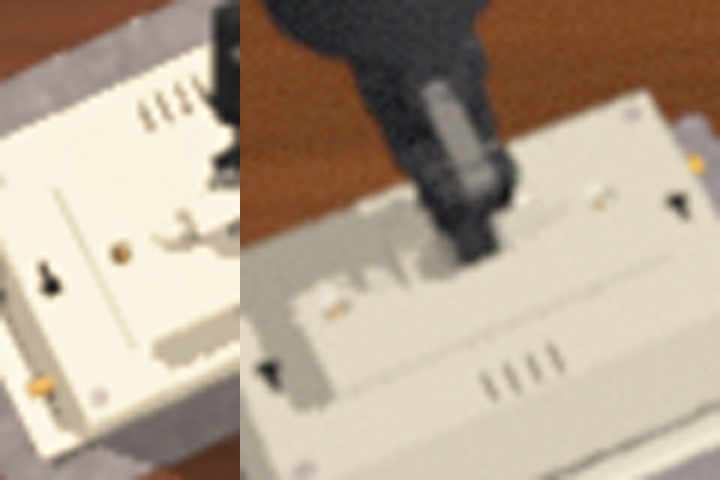

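Brass shows in both holes (top crop (120,253), scene crop (335,310) and (600,200)) with no contact force, so the cover is going over the studs. I continue down.

Call:
drive_tool:
  gripper: [0, 0, 0, 0, 0, 0, 0, 0]
  dp:
    - [0, 0, 0.001]
    - [0, 0, 0.001]
    - [0, 0, 0.001]
    - [0, 0, 0.001]
    - [0, 0, 0.001]
    - [0, 0, 0.001]
    - [0, 0, 0.001]
    - [0, 0, 0]
  delta_rot:
    - [0, 0, 0]
    - [0, 0, 0]
    - [0, 0, 0]
    - [0, 0, 0]
    - [0, 0, 0]
    - [0, 0, 0]
    - [0, 0, 0]
    - [0, 0, 0]

```text
time: 11.07
eef_pos: [0.5733, -0.2278, 0.0761]
orientation: [-1.719, -2.629, 0.0]
force: [-0.4, 0.1, -1.3]
finger_gap: 0.012
finger_force: 78.7
```

Call:
drive_tool:
  gripper: [0, 0, 0, 0, 0, 0, 0, 0]
  dp:
    - [0, 0, 0.0008]
    - [0, 0, 0.0008]
    - [0, 0, 0.0008]
    - [0, 0, 0.0006]
    - [0, 0, 0]
    - [0, 0, 0]
    - [0, 0, 0]
    - [0, 0, 0]
  delta_rot:
    - [0, 0, 0]
    - [0, 0, 0]
    - [0, 0, 0]
    - [0, 0, 0]
    - [0, 0, 0]
    - [0, 0, 0]
    - [0, 0, 0]
    - [0, 0, 0]

```text
time: 11.73
eef_pos: [0.5735, -0.2278, 0.0734]
orientation: [1.719, 2.63, 0.0]
force: [-1.1, -0.2, 2.0]
finger_gap: 0.0122
finger_force: 79.3
```

Call:
drive_tool:
  gripper: [0, 0, 0, 0, 0, 0, 0, 0]
  dp:
    - [0, 0, 0.0006]
    - [0, 0, 0.0006]
    - [0, 0, 0.0006]
    - [0, 0, 0.0004]
    - [0, 0, 0]
    - [0, 0, 0]
    - [0, 0, 0]
    - [0, 0, 0]
  delta_rot:
    - [0, 0, 0]
    - [0, 0, 0]
    - [0, 0, 0]
    - [0, 0, 0]
    - [0, 0, 0]
    - [0, 0, 0]
    - [0, 0, 0]
    - [0, 0, 0]

```text
time: 12.4
eef_pos: [0.5735, -0.2278, 0.0712]
orientation: [1.719, 2.63, 0.0]
force: [-1.2, 1.5, 5.7]
finger_gap: 0.0122
finger_force: 79.7
```

Call:
drive_tool:
  gripper: [0, 0, 0, 0, 0, 0, 0, 0]
  dp:
    - [0, 0, 0.0003]
    - [0, 0, 0.0003]
    - [0, 0, 0.0003]
    - [0, 0, 0.0003]
    - [0, 0, 0]
    - [0, 0, 0]
    - [0, 0, 0]
    - [0, 0, 0]
  delta_rot:
    - [0, 0, 0]
    - [0, 0, 0]
    - [0, 0, 0]
    - [0, 0, 0]
    - [0, 0, 0]
    - [0, 0, 0]
    - [0, 0, 0]
    - [0, 0, 0]

```text
time: 13.07
eef_pos: [0.5735, -0.2279, 0.0709]
orientation: [1.719, 2.629, 0.001]
force: [-6.5, 2.9, 21.5]
finger_gap: 0.0122
finger_force: 81.9
```

Call:
drive_tool:
  gripper: [0, 0, 0, 0, 0, 0, 0, 0]
  dp:
    - [0, 0, -0.0004]
    - [0, 0, 0]
    - [0, 0, 0]
    - [0, 0, 0]
    - [0, 0, 0]
    - [0, 0, 0]
    - [0, 0, 0]
    - [0, 0, 0]
  delta_rot:
    - [0, 0, 0]
    - [0, 0, 0]
    - [0, 0, 0]
    - [0, 0, 0]
    - [0, 0, 0]
    - [0, 0, 0]
    - [0, 0, 0]
    - [0, 0, 0]

```text
time: 13.73
eef_pos: [0.5735, -0.2278, 0.0709]
orientation: [1.719, 2.629, 0.0]
force: [-4.3, 2.6, 14.0]
finger_gap: 0.0121
finger_force: 81.0
```

```bash
python3 -c "
from h import *
go([.5734,-.2278,.0708],23.6);print(manip.sense()['ft_torque'])"
```

```text
t 13.73 tcp [ 0.5735 -0.2278  0.0709] tooly 23.65 tilt [0.0004, 0.0, -1.0] q1,q7 [0.16 0.86]
world yaw turn -0.05 -> tool rz 0.001
dp before turning [ 0.0001 -0.0001  0.0001]
dp after turning [ 0.0001 -0.0001  0.0001] force [-4.26  2.56 14.02] gap 0.0121 ff 81.0
[0.44208814 0.91258793 0.00097479]
```

Call:
drive_tool:
  gripper: [0, 0, 0, 0, 0, 0, 0, 0]
  dp:
    - [0, 0, -5e-05]
    - [0, 0, 0]
    - [0, 0, 0]
    - [0, 0, 0]
    - [0, 0, 0]
    - [0, 0, 0]
    - [0, 0, 0]
    - [0, 0, 0]
  delta_rot:
    - [0, 0, 0]
    - [0, 0, 0]
    - [0, 0, 0]
    - [0, 0, 0]
    - [0, 0, 0]
    - [0, 0, 0]
    - [0, 0, 0]
    - [0, 0, 0]

```text
time: 14.4
eef_pos: [0.5735, -0.2278, 0.0709]
orientation: [1.719, 2.629, 0.0]
force: [-5.2, 1.2, 13.8]
finger_gap: 0.012
finger_force: 80.8
```

Call:
drive_tool:
  gripper: [0, 0, 0, 0, 0, 0, 0, 0]
  dp:
    - [0, 0, 0]
    - [0, 0, 0]
    - [0, 0, 0]
    - [0, 0, 0]
    - [0, 0, 0]
    - [0, 0, 0]
    - [0, 0, 0]
    - [0, 0, 0]
  delta_rot:
    - [0, 0, 0]
    - [0, 0, 0]
    - [0, 0, 0]
    - [0, 0, 0]
    - [0, 0, 0]
    - [0, 0, 0]
    - [0, 0, 0]
    - [0, 0, 0]

```text
time: 15.07
eef_pos: [0.5735, -0.2279, 0.0709]
orientation: [1.719, 2.629, 0.0]
force: [-3.7, 2.0, 14.0]
finger_gap: 0.0119
finger_force: 80.8
```

Call:
drive_tool:
  gripper: [0, 0, 0, 0, 0, 0, 0, 0]
  dp:
    - [0, 0, 0]
    - [0, 0, 0]
    - [0, 0, 0]
    - [0, 0, 0]
    - [0, 0, 0]
    - [0, 0, 0]
    - [0, 0, 0]
    - [0, 0, 0]
  delta_rot:
    - [0, 0, 0]
    - [0, 0, 0]
    - [0, 0, 0]
    - [0, 0, 0]
    - [0, 0, 0]
    - [0, 0, 0]
    - [0, 0, 0]
    - [0, 0, 0]

```text
time: 15.73
eef_pos: [0.5735, -0.2279, 0.0709]
orientation: [1.719, 2.629, 0.0]
force: [-4.2, 1.7, 13.7]
finger_gap: 0.0116
finger_force: 80.8
```

Call:
drive_tool:
  gripper: [0, 0, 0, 0, 0, 0, 0, 0]
  dp:
    - [0, 0, 0]
    - [0, 0, 0]
    - [0, 0, 0]
    - [0, 0, 0]
    - [0, 0, 0]
    - [0, 0, 0]
    - [0, 0, 0]
    - [0, 0, 0]
  delta_rot:
    - [0, 0, 0]
    - [0, 0, 0]
    - [0, 0, 0]
    - [0, 0, 0]
    - [0, 0, 0]
    - [0, 0, 0]
    - [0, 0, 0]
    - [0, 0, 0]

```text
time: 16.4
eef_pos: [0.5735, -0.2278, 0.0709]
orientation: [1.719, 2.629, 0.0]
force: [-3.3, 1.9, 13.9]
finger_gap: 0.012
finger_force: 80.8
```

Call:
drive_tool:
  gripper: [0, 0, 0, 0, 0, 0, 0, 0]
  dp:
    - [0, 0, 0]
    - [0, 0, 0]
    - [0, 0, 0]
    - [0, 0, 0]
    - [0, 0, 0]
    - [0, 0, 0]
    - [0, 0, 0]
    - [0, 0, 0]
  delta_rot:
    - [0, 0, 0]
    - [0, 0, 0]
    - [0, 0, 0]
    - [0, 0, 0]
    - [0, 0, 0]
    - [0, 0, 0]
    - [0, 0, 0]
    - [0, 0, 0]

```text
time: 17.07
eef_pos: [0.5735, -0.2278, 0.0709]
orientation: [1.719, 2.629, 0.0]
force: [-3.7, 1.8, 14.4]
finger_gap: 0.0121
finger_force: 80.8
```

```bash
python3 -c "
from h import *
T=manip.get_image('top');S=manip.get_image('scene')
f=lambda i:cv2.resize(i,None,fx=6,fy=6,interpolation=cv2.INTER_CUBIC)
cv2.imwrite('pics/c4.png',np.hstack([f(T[130:210,340:380]),f(S[180:260,85:165])]))
"
```

```text
(no output)
```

View pics/c4.png

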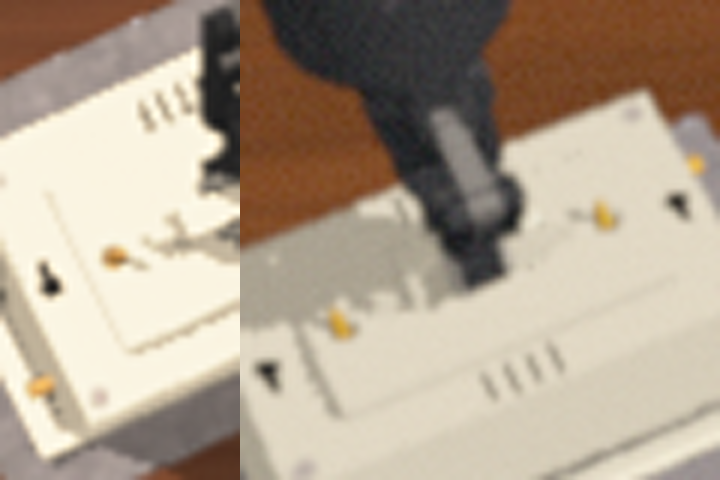

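Both studs stand out through the cover (scene crop (340,325) and (603,215)), the plate lies flush, and the push is steady at about 15.5 N. I hand in now.

```bash
python3 -c "
from workcell import manip
print(manip.close_job())"
```

```text
the job is handed in; nothing more can be done
None
```

The cover is over both studs and looks flush on the case. The arm held it at about 15.5 N (about 23 N briefly while seating) for more than 3 seconds, and I handed in at about 17 s while still pressing; no verdict was returned.

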